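# Hold the hand probe over the specimen

## Task

A concrete core has been left standing in front of the slanted holster: lift it away and stand it upright in the blue tray. Then draw the orange hand probe out of the holster, turn it upright with its steel tip down, and finish still holding it in the gripper, motionless, with the tip about 4 cm above the black spot in the middle of the yellow specimen. Do not let the probe touch the specimen, do not knock the core over, and leave the beaker, the jar and the brass weight where they stand.

Things in the scene. Friction and masses are not known exactly. Their poses are not given: they have to be found in the camera images.
- core_center (a point): Centre, half-way up, of a loose upright round core of grey aerated concrete, 54 mm diameter, 200 mm tall, with a narrow yellow band; about 0.3 kg. It stands on the bench just in front of the holster, in the way of the probe; easiest gripped across its top 30 mm. z axis along the core, up.
- core: The same core; origin at the centre of its underside, z up along it.
- tray: Fixed blue open tray, 140 x 140 mm outside, 22 mm high, walls and floor 5 mm thick. Origin at the centre of its underside (on the bench); x and y along its sides, z up.
- holster: Fixed stand: dark base plate 130 x 100 x 12 mm carrying a blue block (46 x 46 mm across, 80 mm long) with a square 14 mm bore right through it that leans 45 degrees from vertical. Two plates beside the block reach 72 mm high. Origin at the centre of the underside, z up, x horizontal; the bore's way out runs along (-0.707, 0, 0.707) in this frame, so the probe's handle sticks out up and towards -x.
- holster_mouth (a point): Centre of the bore's mouth, on the upper slanted face of the block, 102 mm above the bench; axes as the holster's.
- holster_seat (a point): Where the probe's tip lies inside the bore when the probe is seated, 75 mm below the mouth along the bore; axes as the holster's.
- probe: Loose hand probe, 175 mm long, round about its axis, about 0.12 kg. Origin at the steel tip, z along the axis from the tip to the handle. Steel stem 12 mm diameter from 0 to 75 mm, black collar 36 mm diameter from 75 to 81 mm (it rests on the mouth of the bore), round handle 26 mm diameter from 81 to 175 mm, orange with a black end. In the holster it leans 45 degrees and is held only by its weight; pull it straight out along the bore.
- probe_grip (a point): About the middle of the probe's handle, on the axis, 130 mm from the tip; axes as the probe's.
- specimen: Fixed specimen stage: aluminium plate 150 x 150 x 20 mm with a yellow specimen 110 x 110 x 25 mm on it. Origin at the centre of the underside, on the bench, z up.
- specimen_spot (a point): Centre of the black spot (24 mm diameter) in the middle of the specimen's top face, 45 mm above the bench.
- beaker: Bystander: clear glass beaker, 64 mm diameter, 75 mm high, origin under its centre.
- jar: Bystander: amber jar with a white cap, 56 mm diameter, 70 mm high, origin under its centre.
- weight: Bystander: brass weight with a knob, 44 mm diameter, 58 mm high, origin under its centre.
Not all that is in view belongs to the job. There is more than one size of the probe; the one meant has the size given above.

How it is judged:
On the way, in this order (a step that is already met when the one before it is completed fails the run):
1. the core stands upright and released in the tray while the probe is still in its holster (x of core_center in the frame of tray between -0.05 and 0.05 m and y of core_center in the frame of tray between -0.05 and 0.05 m and height (world z) of core_center below 0.115 m and angle between core_center's own z axis and vertical below 0.1 rad and contact force between the fingers and core below 0.1 N and linear speed of core below 0.03 m/s and distance between probe and holster_seat below 0.015 m), for 0.2 s.
2. the probe is drawn clear of the holster, held by the fingers (distance between probe and holster_seat above 0.085 m and contact force between probe and holster below 0.1 N and contact force between the fingers and probe above 1 N), for 0.1 s.
At the end, for the whole second after the job is handed in: Probe at rest, held by the fingers alone, handle up, within 0.2 rad of upright, tip within 20 mm sideways of the spot and 15 to 80 mm above it; core released at rest in the tray, within 0.1 rad of upright and 50 mm of its centre along each side; bystanders within 30 mm of their start (angle between probe's own z axis and vertical below 0.2 rad and z of probe_grip in the frame of specimen above 0.16 m and horizontal distance between probe and specimen_spot below 0.02 m and z of probe in the frame of specimen_spot between 0.015 and 0.08 m and contact force between the fingers and probe above 1 N and linear speed of each of probe, core below 0.03 m/s and angular speed of probe below 0.3 rad/s and contact force between probe and specimen below 0.1 N and contact force between probe and holster below 0.1 N and contact force between probe and tray below 0.1 N and contact force between each of probe, the fingers and core below 0.1 N and contact force between probe and beaker below 0.1 N and contact force between probe and jar below 0.1 N and contact force between probe and weight below 0.1 N and x of core_center in the frame of tray between -0.05 and 0.05 m and y of core_center in the frame of tray between -0.05 and 0.05 m and height (world z) of core_center below 0.115 m and angle between core_center's own z axis and vertical below 0.1 rad and distance of each of beaker, jar, weight from where it was at the start of the episode below 0.03 m); the arm keeps its last pose, push and grip.
It fails at once if the core is knocked over (angle between core_center's own z axis and vertical above 0.6 rad).
It fails at once if the probe touches the specimen (contact force between probe and specimen above 0.5 N).
It fails at once if a bystander is pushed away or upset (distance of any of beaker, jar, weight from where it was at the start of the episode above 0.03 m or angle between any of beaker, jar, weight's own z axis and vertical above 0.5 rad).
It also fails if it takes over 56 s, if anything falls off the work surface, if the arm or the gripper's body presses on something with over 40 N, if the wrist force passes 120 N, or if a joint passes its speed limit or range.

## Robot

A 6-joint arm with a two-finger parallel gripper is mounted at the origin on the work surface. World frame = base frame: x ahead of the robot, y to its left, z up, the work surface at z = 0. Lengths are in m, angles in rad, forces in N, time in s.
With the tool pointing down it reaches from about 0.35 to 0.95 m from the base axis. Payload 17.4 kg.
Tool frame: the origin (TCP) lies at the very end of the fingers, on their centre line; the grasp point (between the pads) lies 19 mm behind it; z points along the fingers, x is the direction in which the jaws open and shut, and the axes are right-handed (so a half turn about z gives the same grasp; the last joint's range is limited). The gripper opens to 93 mm and grips with 3 to 60 N. Pads are 15 mm wide; open, the fingers measure 128 mm over their backs; the gripper's body (75 mm by 188 mm) begins 65 mm behind the grasp point.
Start: joints at [1.134, 0.116, 1.442, -0, 1.584, -0.038], TCP at [0.262, 0.622, 0.219] pointing down, gripper open.
Joint ranges: [-2.83, 2.83], [-0.83, 2.19], [0.07, 2.5], [-1.14, 4.28], [0.01, 3], [-2.97, 2.97]. Speed limits (rad/s): [1.89, 1.89, 2.22, 3.14, 3.14, 3.14].

## Interface

Orientations are given as a rotation vector (axis times angle).
In Python, from station import ctrl, claw, solve_ik, get_state, viewer, ticket gives the robot as it stands. Calls block until the motion is done:
- ctrl.goto(position, orientation): joint-space move of the TCP to a pose.
- ctrl.move_l(position, rotation=None, vel=0.15, stop_force=None): straight line of the TCP; rotation=None keeps the orientation; vel is the mean speed in m/s. With stop_force (N) it stops when the force on the tool has changed by that much, and returns True; else False.
- ctrl.move_joints(angles): joint-space move.
- claw.grip(opening, grip_force=None): opening from 0.0 (shut) to 1.0 (fully open); grip_force is the grip in N (None keeps the last); returns when the fingers have stopped.
- ctrl.dwell(seconds).
- solve_ik(position, orientation): joint angles nearest the present ones, or None.
- get_state(): the state.
- viewer.read_camera(name): name is "side" or "top" or "wrist"; returns a dict with "color" (384x512x3 uint8, red, green, blue), "intrinsics" (3x3 intrinsics, pixels), "pose" (4x4, takes a point from camera to world coordinates); the wrist camera has in their place "T_tool_cam" (4x4, takes a point from camera to tool coordinates, whose origin is the TCP and whose axes are the tool frame's). Camera axes: x right, y down, z forward; pixel columns grow to the right and rows downward; lengths in m; the calibration is good to about 2 mm. A picture is of the moment at which its call begins: read the wrist's pose just before it. There is no depth.
A pose or a line that the arm cannot do raises ctrl.MotionError and nothing moves.
- ticket.sign_off(): hands the job in, once; it reports no verdict.
The state is a dict: "time_s": time; "qpos": joint angles; "qd": joint speeds; "tau": joint torques, N m; "position": TCP position; "orientation": TCP orientation; "ft_force": force on the tool from outside, world axes, zero at the start; "moment": the same for the moment, N m; "width": opening from 0.0 (shut) to 1.0 (fully open).
Only numpy, scipy, OpenCV 4.12 (cv2) and the standard library are available. Lean on these libraries where they do the work, as an engineer would, in place of code of your own. Each camera call takes 0.05 s, during which the arm holds its last target. There are 200 camera calls.

## Working session

There is one attempt and no reset: what is moved stays moved. The work goes in short steps, each a Python script; the robot and the scene stay as the last script left them, time stands still between calls to the robot, and variables do not carry over. Pictures are saved under pics/ and viewed, about 8 in all and at most 12, crops included, and the job is handed in when it is done.

```bash
mkdir -p pics
python3 - <<'E'
from station import *
import cv2,numpy as np,pickle
d={}
for n in("top","side"):
    c=viewer.read_camera(n);d[n]=c
    cv2.imwrite(f"pics/{n}0.png",cv2.resize(c["color"][:,:,::-1],(800,600),interpolation=cv2.INTER_CUBIC))
    print(n,c["intrinsics"].tolist(),np.round(c["pose"],4).tolist())
pickle.dump(d,open("d0.pkl","wb"))
print(get_state()["time_s"])
E
```

```text
top [[426.4382978589977, 0.0, 259.8619417986143], [0.0, 426.4382978589977, 194.00587119687825], [0.0, 0.0, 1.0]] [[-0.0069, -0.9709, 0.2392, 0.298], [-1.0, 0.0067, -0.0017, -0.0759], [0.0001, -0.2392, -0.971, 1.1715], [0.0, 0.0, 0.0, 1.0]]
side [[457.8339309084023, 0.0, 257.19512275894647], [0.0, 457.8339309084023, 192.07002074022347], [0.0, 0.0, 1.0]] [[0.8291, -0.3043, 0.469, -0.1391], [-0.5591, -0.4496, 0.6966, -1.0767], [-0.0011, -0.8398, -0.5429, 0.8719], [0.0, 0.0, 0.0, 1.0]]
0.1
```

View pics/top0.png

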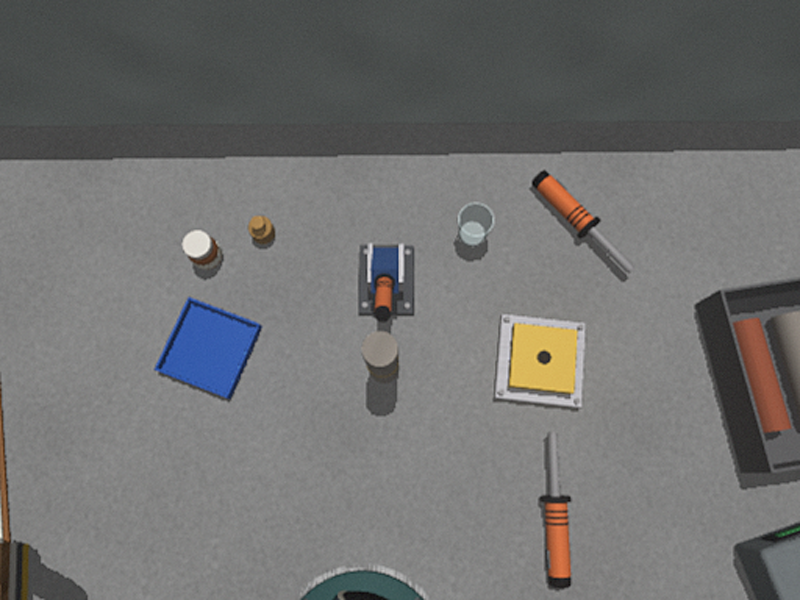

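View pics/side0.png

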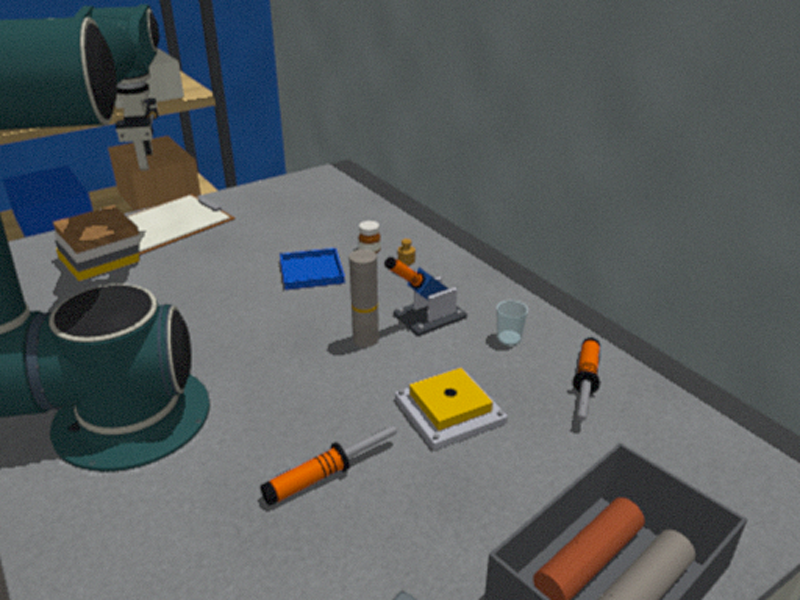

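The top view (800x600) shows the tray at (208,348), core top at (380,348), holster at (387,280) with the handle end at (382,313), and the specimen spot at (544,357). The jar, weight and beaker are at (200,245), (260,228) and (475,225). Next I'll measure these with masks.

```bash
cat > h.py <<'E'
import numpy as np,cv2
from scipy.spatial.transform import Rotation as R
def ray(c,uv,z):
    K=c["intrinsics"];P=c["pose"]
    uv=np.atleast_2d(uv).astype(float)
    d=np.c_[uv,np.ones(len(uv))]@np.linalg.inv(K).T@P[:3,:3].T
    o=P[:3,3];return o+d*((z-o[2])/d[:,2])[:,None]
def proj(c,p):
    P=c["pose"];q=(np.atleast_2d(p)-P[:3,3])@P[:3,:3];q=q@c["intrinsics"].T;return q[:,:2]/q[:,2:]
def big(m):
    m=m.astype(np.uint8);n,l,s,ce=cv2.connectedComponentsWithStats(m)
    i=1+np.argmax(s[1:,4]);return (l==i)
def pts(m): return np.argwhere(m)[:,::-1].astype(np.float32)
def rect(c,m,z):
    w=ray(c,pts(m),z)[:,:2].astype(np.float32);return cv2.minAreaRect(w)
E
python3 - <<'E'
import pickle
from h import *
d=pickle.load(open("d0.pkl","rb"));c=d["top"];im=c["color"]
hsv=cv2.cvtColor(im,cv2.COLOR_RGB2HSV);H,S,V=[hsv[...,i].astype(int) for i in range(3)]
yy,xx=np.mgrid[:384,:512]
box=lambda a,b,e,f:(xx>=a/1.5625)&(xx<=b/1.5625)&(yy>=e/1.5625)&(yy<=f/1.5625)
m=big((S>150)&(H>100)&(H<130)&box(140,275,285,410));print("tray",rect(c,m,.022),m.sum())
m=big((S>120)&(H>18)&(H<35)&box(490,600,310,410));print("spec",rect(c,m,.045))
m=big((V<60)&box(525,565,340,375));print("spot",ray(c,pts(m).mean(0),.045),m.sum())
# holster
m=(S>120)&(H>100)&(H<130)&box(350,420,235,325);print("block",rect(c,big(m),.1))
w=(V>170)&(S<60)&box(350,420,235,325);
n,l,s,ce=cv2.connectedComponentsWithStats(w.astype(np.uint8))
for i in range(1,n):
    if s[i,4]>15: print("plate",ce[i],s[i],rect(c,l==i,.072))
b=box(352,420,238,322)&(V<75)&(S<80);print("base",rect(c,big(b),.012),big(b).sum())
o=big((S>150)&(H<15)&box(360,410,270,330));p=pts(o);print("handle",p.mean(0),cv2.fitLine(p,cv2.DIST_L2,0,.01,.01).ravel(),p.min(0),p.max(0),
 ray(c,p.mean(0),.14))
crop=im[205:270,225:265]
print("core V"); 
for y in range(208,250,3): print(y,[tuple(im[y,x]) [0]for x in range(226,262,2)], [int(im[y,x,0])-int(im[y,x,2]) for x in range(226,262,2)])
cv2.imwrite("pics/c1.png",np.hstack([cv2.resize(im[150:250,200:300,::-1],(400,400)),cv2.resize(d["side"]["color"][140:240,200:300,::-1],(400,400))]))
E
```

```text
tray ((0.5049124956130981, 0.2689317464828491), (0.14288820326328278, 0.13805513083934784), 69.01680755615234) 2530
spec ((0.4782450497150421, -0.31020188331604004), (0.10947760939598083, 0.109776072204113), 83.12488555908203)
spot [[ 0.47980942 -0.31240549  0.045     ]] 30
block ((0.6192927360534668, -0.041836805641651154), (0.04205908253788948, 0.07647469639778137), 89.7946548461914)
plate [235.83333333 167.31481481] [235 156   3  25  54] ((0.6417814493179321, -0.014036925509572029), (0.06766044348478317, 0.005413409788161516), 0.3410415053367615)
plate [256.01388889 167.83333333] [255 156   3  25  72] ((0.6414121389389038, -0.0679483413696289), (0.005426663905382156, 0.06765475124120712), 89.6982421875)
base ((0.5790126323699951, -0.04334945231676102), (0.09472350776195526, 0.060932762920856476), 84.23436737060547) 262
handle [245.04546 187.56494] [ 4.9667496e-02 -9.9876583e-01  2.4504546e+02  1.8756494e+02] [240. 177.] [250. 198.] [[ 0.56898665 -0.04082765  0.14      ]]
core V
208 [np.uint8(138), np.uint8(135), np.uint8(132), np.uint8(129), np.uint8(131), np.uint8(136), np.uint8(
[... 3861 characters left out ...]
 1, 0, -1, -1, 4, 10, 19, 22, 20, 9, 4, 8, 2, -1, 1, 1]
244 [np.uint8(132), np.uint8(134), np.uint8(134), np.uint8(133), np.uint8(122), np.uint8(78), np.uint8(83), np.uint8(81), np.uint8(76), np.uint8(72), np.uint8(68), np.uint8(69), np.uint8(75), np.uint8(77), np.uint8(119), np.uint8(131), np.uint8(137), np.uint8(133)] [0, 0, 2, 1, 1, 4, 0, 1, 2, 8, 8, 6, 0, -1, 2, 1, 0, 2]
247 [np.uint8(129), np.uint8(129), np.uint8(133), np.uint8(133), np.uint8(102), np.uint8(83), np.uint8(76), np.uint8(82), np.uint8(79), np.uint8(81), np.uint8(82), np.uint8(83), np.uint8(86), np.uint8(81), np.uint8(121), np.uint8(139), np.uint8(133), np.uint8(135)] [1, 0, 1, 0, -1, 0, 0, 2, -1, 1, 2, 2, 2, 1, 2, 2, 0, 0]
```

View pics/c1.png

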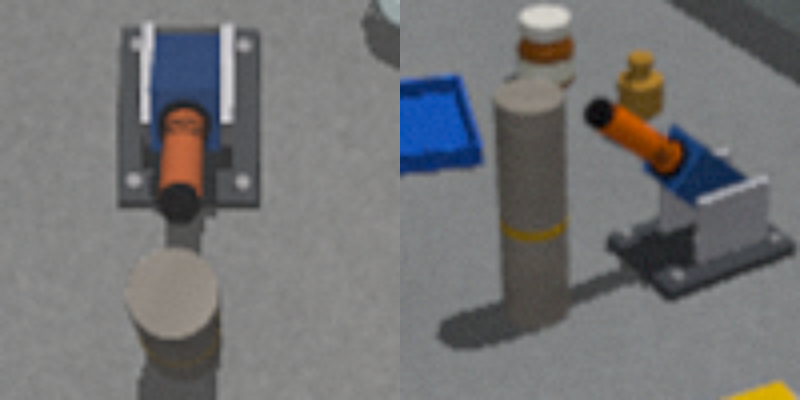

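The zoomed crop shows the core top disc in front of the holster. The probe handle points to -x with a yaw near 0, and it clears the core in both views.

Run:
```python
import pickle
from h import *
from station import *
d=pickle.load(open("d0.pkl","rb"));c=d["top"]
def om(c,x0,x1,y0,y1):
    hsv=cv2.cvtColor(c["color"],cv2.COLOR_RGB2HSV).astype(int);yy,xx=np.mgrid[:384,:512]
    return big((hsv[...,1]>150)&(hsv[...,0]<15)&(xx>=x0)&(xx<=x1)&(yy>=y0)&(yy<=y1))
im=c["color"].astype(int);yy,xx=np.mgrid[:384,:512]
m=big((im[...,0]-im[...,2]>7)&(im[...,0]>125)&(xx>228)&(xx<260)&(yy>210)&(yy<237))
e=cv2.minEnclosingCircle(pts(m));print("core top",m.sum(),e,ray(c,pts(m).mean(0),.2),ray(c,e[0],.2))
# core in side view : top/bottom edge-centre check
C=ray(c,pts(m).mean(0),.2)[0]; print("side proj top,bot",proj(d["side"],[C,[C[0],C[1],0]]))
def tri(a,b):
    A=[];B=[]
    for cc,u in((c,a),(d["side"],b)):
        o=cc["pose"][:3,3];v=ray(cc,u,0)[0]-o;v/=np.linalg.norm(v);M=np.eye(3)-np.outer(v,v);A.append(M);B.append(M@o)
    return np.linalg.lstsq(np.vstack(A),np.hstack(B),rcond=None)[0]
a=om(c,230,262,172,212);b=om(d["side"],243,275,160,186)
print(a.sum(),b.sum(),pts(b).min(0),pts(b).max(0));P=tri(pts(a).mean(0),pts(b).mean(0));print("orange ctr",P)
print("reproj",proj(c,P),pts(a).mean(0),proj(d["side"],P),pts(b).mean(0))
for z in(-.044,.05): print("axis ends",proj(c,P+z*np.array([-.7071,0,.7071])),proj(d["side"],P+z*np.array([-.7071,0,.7071])))
# black end
def bk(c,x0,x1,y0,y1):
    return big((c["color"].max(2)<48)&(xx>=x0)&(xx<=x1)&(yy>=y0)&(yy<=y1))
a=bk(c,238,252,194,206);b=bk(d["side"],243,256,160,176);print(a.sum(),b.sum(),tri(pts(a).mean(0),pts(b).mean(0)))
Rd=R.from_matrix(np.c_[[0,1,0],[1,0,0],[0,0,-1]])
R45=R.from_euler('y',-45,degrees=True)*Rd
print(R45.as_matrix()[:,2],get_state()["orientation"])
for r in(Rd,R.from_matrix(Rd.as_matrix()@np.diag([-1,-1,1]))):
  r45=R.from_euler('y',-45,degrees=True)*r
  for p,rr in([[C[0],C[1],.17],r],[[.505,.269,.18],r],[P-.03*np.array([-.7,0,.7]),r45],[P+.2*np.array([-.7,0,.7]),r45],[[.48,-.312,.196],r]):
    print(solve_ik(list(p),rr.as_rotvec()))
```

```text
core top 400 ((242.5, 222.5), 11.510964393615723) [[ 0.46970953 -0.03729485  0.2       ]] [[ 0.46990371 -0.03711543  0.2       ]]
side proj top,bot [[231.99758159 162.6616221 ]
 [233.90952335 216.67091936]]
154 154 [250. 166.] [270. 182.]
orange ctr [ 0.57168566 -0.03993031  0.12624654]
reproj [[244.87556645 187.9151147 ]] [245.04546 187.56494] [[260.47494192 174.4563705 ]] [260.17532 174.53247]
axis ends [[245.29800916 179.43624753]] [[268.33226773 179.94147508]]
axis ends [[244.35829863 198.29722113]] [[251.12462139 167.92902428]]
74 37 [ 0.53034762 -0.03972742  0.16380604]
[ 0.70710678  0.         -0.70710678] [ 2.61694986e+00  1.73714595e+00 -1.40350405e-03]
[-1.33378587e-01 -3.25359499e-01  1.92754149e+00 -4.44089210e-16
  1.53941067e+00 -1.70417491e+00]
[ 4.44861863e-01 -9.53077298e-02  1.71700813e+00 -4.44089210e-16
  1.51989225e+00 -1.12593446e+00]
[-0.17198265 -0.45219024  2.2724998   0.23157753  0.55536415 -1.89075712]
None
[-6.20932280e-01 -1.00651925e-01  1.69602105e+00 -4.44089210e-16
  1.54622353e+00 -2.19172861e+00]
[-1.33378587e-01 -3.25359499e-01  1.92754149e+00 -4.44089210e-16
  1.53941067e+00  1.43741774e+00]
[ 4.44861863e-01 -9.53077298e-02  1.71700813e+00 -4.44089210e-16
  1.51989225e+00  2.01565819e+00]
[-0.17198265 -0.45219024  2.2724998   0.23157753  0.55536415  1.25083553]
None
[-6.20932280e-01 -1.00651925e-01  1.69602105e+00 -4.44089210e-16
  1.54622353e+00  9.49864047e-01]
```

```bash
cat >> h.py <<'E'
Rd=R.from_matrix(np.c_[[0,-1,0],[-1,0,0],[0,0,-1]])
def tilt(a): return (R.from_euler('y',-a,degrees=True)*Rd).as_rotvec()
M=np.array([.595,-.040,.102]); U=np.array([-.7071,0,.7071])
E
python3 - <<'E'
from h import *
from station import *
p=get_state()["position"]
ctrl.move_l([p[0],p[1],.32])
ctrl.goto([.470,-.0372,.30],tilt(0))
c=viewer.read_camera("wrist");cv2.imwrite("pics/w1.png",c["color"][:,:,::-1])
print(ctrl.move_l([.470,-.0372,.172],stop_force=8))
claw.grip(0.3,grip_force=25)
s=get_state();print(s["time_s"],s["width"]*93,s["ft_force"])
ctrl.move_l([.470,-.0372,.29])
s=get_state();print(s["time_s"],s["width"]*93,s["ft_force"])
for k in(.036,.08,.12,.14,.17):
  for a in(45,35,25): print(k,a,solve_ik(list(M+k*U),tilt(a)) is not None,end=' ')
c=viewer.read_camera("side");cv2.imwrite("pics/s1.png",c["color"][:,:,::-1])
E
```

```text
False
5.1417 53.801088736954746 [0.58665774 0.33996882 0.81995645]
6.075 53.5305432415828 [-0.92720365  0.40652899 -4.33211554]
0.036 45 True 0.036 35 True 0.036 25 True 0.08 45 True 0.08 35 True 0.08 25 True 0.12 45 True 0.12 35 True 0.12 25 True 0.14 45 False 0.14 35 True 0.14 25 True 0.17 45 False 0.17 35 True 0.17 25 True
```

View pics/s1.png

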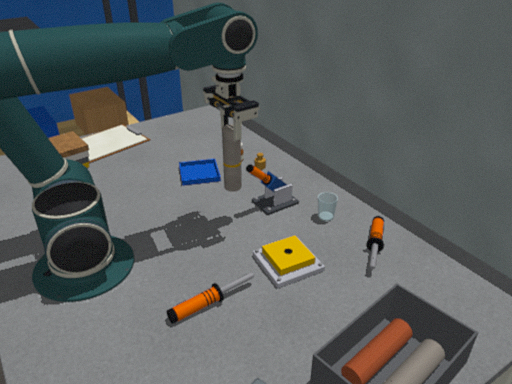

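The core is held and hangs upright below the gripper, at about (233,160) in the picture, and the holster and probe are undisturbed. Next I'll place it in the tray.

Run:
```python
from h import *
from station import *
x,y=.505,.269
ctrl.move_l([x,y,.27],vel=.2)
print(ctrl.move_l([x,y,.185],vel=.1),ctrl.move_l([x,y,.170],vel=.02,stop_force=4))
s=get_state();print(s["position"],s["ft_force"])
claw.grip(1.0)
ctrl.dwell(.3)
ctrl.move_l([x,y,.30])
c=viewer.read_camera("side");cv2.imwrite("pics/s2.png",c["color"][100:250,130:330,::-1].repeat(3,0).repeat(3,1))
# pre-grasp for the probe, coaxial from behind
a=38;r=tilt(a);tz=R.from_rotvec(r).as_matrix()[:,2]
G=M+.055*U+.019*tz
ctrl.goto(list(G-.13*tz+np.array([0,0,.03])),r)
s=get_state();print(s["time_s"],s["position"])
c=viewer.read_camera("wrist");cv2.imwrite("pics/w2.png",c["color"][:,:,::-1])
import pickle;pickle.dump((s,c,viewer.read_camera("side"),viewer.read_camera("top")),open("d2.pkl","wb"))
```

```text
False True
[0.50506232 0.26915543 0.17677251] [-0.42837598  0.43870006  4.68740473]
12.6333 [ 0.48811081 -0.03945061  0.25885764]
```

View pics/s2.png

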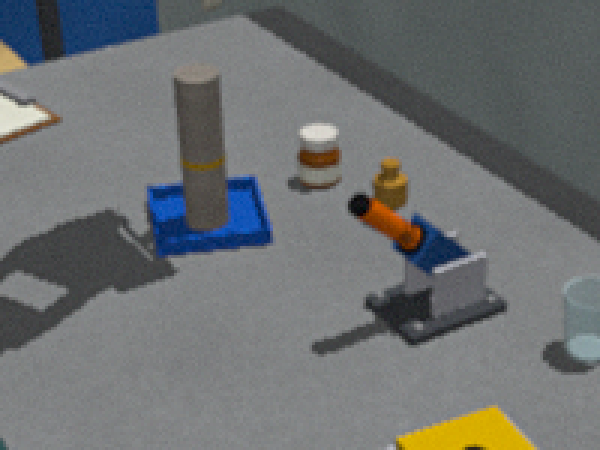

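View pics/w2.png

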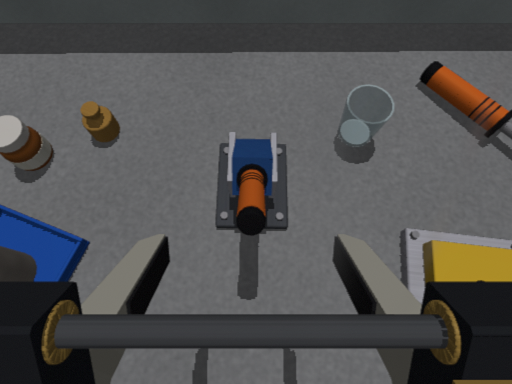

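The core stands upright near the tray centre. The wrist view shows the handle at about (252,200), with its black end at (251,218). I'll check the bore estimate against this picture.

Run:
```python
from h import *
import pickle
s,c,sd,tp=pickle.load(open("d2.pkl","rb"))
T=np.eye(4);T[:3,:3]=R.from_rotvec(s["orientation"]).as_matrix();T[:3,3]=s["position"]
c["pose"]=T@c["T_tool_cam"]
yy,xx=np.mgrid[:384,:512]
hsv=cv2.cvtColor(c["color"],cv2.COLOR_RGB2HSV).astype(int)
o=big((hsv[...,1]>150)&(hsv[...,0]<15)&(xx>225)&(xx<280)&(yy>155)&(yy<230));p=pts(o)
k=big((hsv[...,2]<40)&(xx>232)&(xx<272)&(yy>200)&(yy<240))
print("orange y",p[:,1].min(),p[:,1].max()); 
for y in(180,190,200): print(y,p[p[:,1]==y][:,0].mean(),np.ptp(p[p[:,1]==y][:,0]))
print("black",pts(k).mean(0),pts(k).min(0),pts(k).max(0),cv2.minEnclosingCircle(pts(k)))
for q in(0,.03,.06,.1): print(q,proj(c,M+q*U))
th=np.linspace(0,2*np.pi,40)[:,None];V=np.array([.7071,0,.7071]);rim=proj(c,M+.1*U+.013*(np.cos(th)*V+np.sin(th)*np.array([0,1,0])))
print("rim",rim.min(0),rim.max(0))
w=big((hsv[...,1]>100)&(hsv[...,0]>100)&(hsv[...,0]<130)&(xx>220)&(xx<285)&(yy>130)&(yy<200));print("block",pts(w).min(0),pts(w).max(0))
# block top-face corners & upper-face corners predicted
for t in(.023,-.023):
  for e in(.023,-.023): print(proj(c,M+t*V+e*np.array([0,1,0])),end=' ')
```

```text
orange y 169.0 216.0
180 252.0 22.0
190 251.5 23.0
200 251.0 26.0
black [249.53668 220.12097] [233. 201.] [271. 235.] ((252.0, 214.5), 23.307823181152344)
0 [[252.67071996 181.12031933]]
0.03 [[252.76498995 191.93938052]]
0.06 [[252.87562119 204.63616865]]
0.1 [[253.05690555 225.44158764]]
rim [237.86698138 211.94822005] [268.24507547 238.37957543]
block [232. 139.] [272. 195.]
[[231.90581909 161.81178625]] [[273.55016586 161.84889031]] [[232.85181179 199.41288724]] [[272.38819224 199.4548863 ]]
```

```bash
sed -i 's/^M=.*; U/M=np.array([.598,-.039,.102]); U/' h.py
python3 - <<'E'
from h import *
from station import *
a=38;r=tilt(a);tz=R.from_rotvec(r).as_matrix()[:,2]
G=M+.055*U+.019*tz
ctrl.move_l(list(G-.10*tz),vel=.1)
print(ctrl.move_l(list(G),vel=.1,stop_force=6))
claw.grip(0.1,grip_force=35)
s=get_state();print(s["time_s"],s["width"]*93,s["ft_force"],s["position"]-G)
print(ctrl.move_l(list(G+.02*U),vel=.05,stop_force=15))
s=get_state();print(s["width"]*93,s["ft_force"])
print(ctrl.move_l(list(G+.105*U),vel=.08,stop_force=20))
s=get_state();print(s["time_s"],s["width"]*93,s["ft_force"],s["position"])
c=viewer.read_camera("side");cv2.imwrite("pics/s3.png",c["color"][60:260,130:360,::-1].repeat(3,0).repeat(3,1))
E
```

```text
False
15.7167 25.54117065742946 [ 2.01305085 -3.8204297  -1.28299186] [ 3.20716277e-05 -2.50943360e-04 -3.62054281e-05]
False
25.48425381741417 [-1.30211237 -4.03479333 -0.22214033]
False
17.475 25.379133373458696 [ 0.36649829 -0.39637169 -1.4388123 ] [ 0.49661208 -0.03895427  0.19958885]
```

View pics/s3.png

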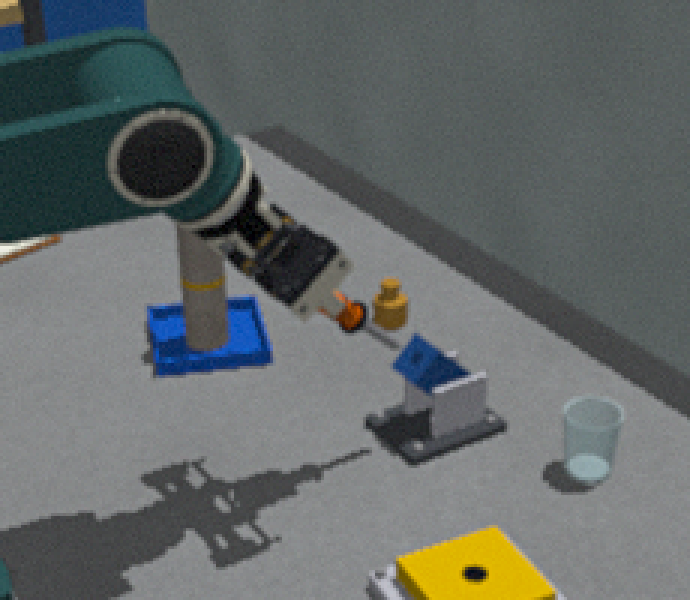

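The probe is out and held, with its stem clear of the bore; the core still stands in the tray. Next I'll turn it upright and carry it high over the specimen.

Run:
```python
from h import *
from station import *
import pickle
s=get_state();p=np.array(s["position"])
ctrl.move_l(list(p+[0,0,.10]),vel=.12)
r=tilt(-7);tz=R.from_rotvec(r).as_matrix()[:,2]
S=np.array([.480,-.312,.045])
T=lambda h:list(S+[0,0,h+.13]+.019*tz)
q=np.array(T(.12));q[:2]=[.48,-.12];q[2]+=.04
ctrl.goto(list(q),r)
ctrl.move_l(T(.12),r,vel=.15)
ctrl.dwell(.3)
s=get_state();print(s["time_s"],s["width"]*93,s["position"],s["ft_force"])
t=viewer.read_camera("top");c=viewer.read_camera("side")
pickle.dump((t,c),open("d4.pkl","wb"))
f=lambda a:a[...,::-1].repeat(2,0).repeat(2,1)
cv2.imwrite("pics/f4.png",np.hstack([f(t["color"][150:350,250:450]),f(c["color"][120:320,200:400])]))
tip=S+[0,0,.12];print("pred tip/grip",proj(c,[tip,tip+[0,0,.075]]),proj(t,[tip,tip+[0,0,.075]]),proj(c,S))
```

```text
21.1167 25.531920354905843 [ 0.47775574 -0.31176817  0.27629471] [-0.30064717  0.07289109 -1.20977749]
pred tip/grip [[290.01613175 215.39471759]
 [291.13004774 191.47961517]] [[357.88599243 220.1098923 ]
 [365.41526465 214.04635144]] [[288.38219183 250.47441926]]
```

View pics/f4.png

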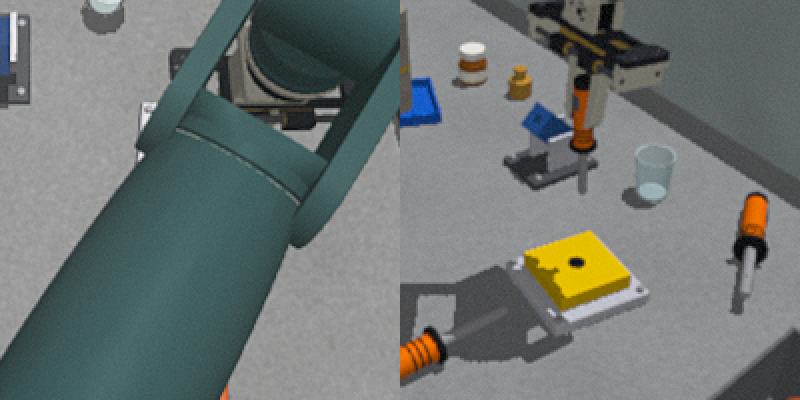

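The side view puts the tip at about (291,216), against a predicted (290,215), and the spot at (288,251). The probe looks upright. Now the descent to 4 cm.

Run:
```python
from h import *
from station import *
r=tilt(-7);tz=R.from_rotvec(r).as_matrix()[:,2]
S=np.array([.480,-.312,.045])
print(ctrl.move_l(list(S+[0,0,.042+.13]+.019*tz),r,vel=.06,stop_force=4))
ctrl.dwell(.5)
s=get_state();print(s["time_s"],s["width"]*93,s["position"],s["ft_force"],np.abs(s["qd"]).max())
w=viewer.read_camera("wrist");c=viewer.read_camera("side")
f=lambda a,k:cv2.resize(a[...,::-1],k,interpolation=cv2.INTER_CUBIC)
cv2.imwrite("pics/f5.png",np.hstack([f(w["color"],(400,300)),f(c["color"][150:300,190:390],(400,300))]))
tip=S+[0,0,.042];print(proj(c,[tip,tip+[0,0,.075]]),proj(c,S))
P=np.eye(4);P[:3,:3]=R.from_rotvec(s["orientation"]).as_matrix();P[:3,3]=s["position"];w["pose"]=P@w["T_tool_cam"];print("wrist",proj(w,[tip,S]))
```

```text
False
23.1667 25.77211298041882 [ 0.47768137 -0.31200673  0.19814668] [ 0.29070498  1.05352724 -1.30352178] 0.0016765788783038066
[[288.93468592 238.61270552]
 [289.97313633 216.31780337]] [[288.38219183 250.47441926]]
wrist [[252.11320013 173.36655981]
 [251.9822769  158.2551069 ]]
```

View pics/f5.png

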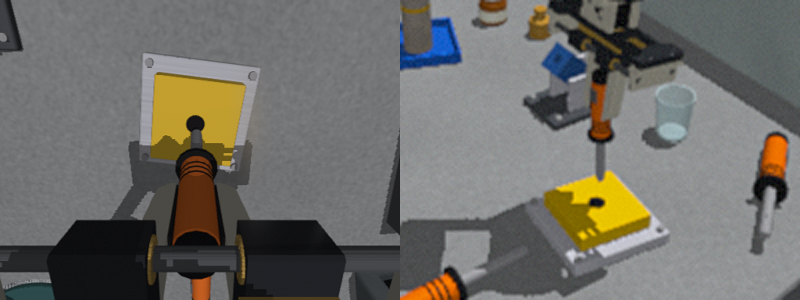

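Both views agree: in the wrist view the spot is at (250,159) and the tip at about (251,168), and in the side view the tip is at (290,239) against a predicted (289,239). The core stands in the tray, so I'm handing in.

```bash
python3 -c "
from station import *
ctrl.dwell(.3);print(ticket.sign_off(),get_state()['time_s'],get_state()['width']*93)"
```

```text
the job is handed in; nothing more can be done
the job is handed in; nothing more can be done
```

The job is handed in: the core is standing in the blue tray, and the gripper holds the probe upright above the black spot. The station gives no verdict, so whether it passed is not confirmed.

- **Core:** I gripped it across its top, stood it in the tray and released it. The pictures after release show it upright near the tray's centre.
- **Probe:** I gripped it from the handle end and drew it about 105 mm straight out of the bore. I then turned it upright and lowered it over the specimen, at about 23 s of the 56 s allowed.
- **Last checks:**
  - The tip came out about 42 mm above the spot by the arm's position.
  - The side view matched the predicted tip position to about 1 px.
  - The wrist view showed the tip about 5 px off its prediction, roughly 4 mm, which is inside the 20 mm allowed.
  - The grip was firm at 25.8 mm opening, the joints were still, and the descent stopped on no contact.
- **Disagreement along the way:** the wrist camera placed the holster about 3–4 mm further out than the top and side views. I shifted the grasp by 3 mm to suit, and the draw was smooth.
- **Bystanders:** the beaker, jar and weight looked unmoved in the pictures, but I did not measure them again at the end.

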